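# Open and park the lift-and-slide hatch of a bench dust collector

### The arm

A 7-joint arm with a two-finger parallel gripper is mounted at the origin on the work surface. World frame = base frame: x ahead of the robot, y to its left, z up, the work surface at z = 0. Lengths are in m, angles in rad, forces in N, time in s.
With the tool pointing down it reaches from about 0.425 to 0.925 m from the base axis. Payload 6.8 kg.
Tool frame: the origin (TCP) lies midway between the tips of the shut fingers; the grasp point (between the pads) lies 19 mm behind it; z points along the fingers, y is the line along which they close (so a half turn about z gives the same grasp; the last joint's range is limited). The gripper opens to 85 mm and grips with 20 to 120 N. Pads are 22 mm wide; open, the fingers measure 114 mm over their backs; the gripper's body (76 mm by 85 mm) begins 54 mm behind the grasp point. The pads swing forward as they close: fully open they stand 13 mm farther back than shut.
Start: joints at [-1.26, 0.477, 0.022, 1.555, -0.011, 1.109, -0.083], TCP at [0.274, 0.617, 0.231] pointing down, gripper open.
Joint ranges: [-2.96, 2.96], [-0.34, 2.1], [-1.41, 1.46], [0.24, 2.44], [-1.37, 4.51], [0.17, 1.92], [-2.96, 2.96]. Speed limits (rad/s): [2.39, 2.39, 3.14, 3.14, 3.14, 3.14, 3.14].

### API

Orientations are given as a unit quaternion [w, x, y, z].
In Python, from station import * gives the robot as it stands. The module is installed in compiled form; this text tells all that it offers.
- The arm moves only by the shell command python3 -m jog 'ROWS' [OPENING] [FORCE]. ROWS is JSON, a list of rows, each an object of numbers: "x", "y", "z": the shift along the tool's x, y, z in m; "ax", "ay", "az": the turn, a rotation vector about the tool's x, y, z in rad. In form: [{"x": .., "y": .., "z": .., "ax": .., "ay": .., "az": ..}, ...]. A call has 1 to 12 rows; each row is the pose to reach, as a shift and turn from the pose commanded when the call began, along the tool's axes at that moment; what a row does not reach only later rows make up. A row lasts 1/10 s, in which the tool goes at most 50 mm and 8.59 degrees, less where a joint would pass 70% of its speed; a pose out of reach is approached as far as the arm can. A call with a gripper value outside its range is refused whole. OPENING is the opening, from 0 (shut) to 1 (fully open), set as the call begins (- or left out, the last holds). The fingers move at their own pace and stop on an object; FORCE is the grip in N (left out, the last holds). Time passes only in rows, so rows that repeat a pose let the fingers close. It gives the time, the measured TCP pose, the force, the opening and the grip force at its end, in the units of the state.
- get_obs(): the state, without advancing time (a new reading comes with each control period).
- read_camera(name): name is "scene" or "top" or "wrist"; returns the picture (420x560x3 uint8, red, green, blue); there is no depth.
- camera_params(name): a dict with "K" (3x3 intrinsics, pixels), "origin" and "attitude" of the camera in the world. Camera axes: x right, y up, looking along -z (the intrinsics and any distortion apply to the point x, -y, -z); pixel columns grow to the right and rows downward; lengths in m; the calibration is good to about 2 mm. A picture is of the moment at which its call begins: read the wrist's pose just before it. camera_params takes no time and is no camera call; for the wrist camera it gives the pose at the moment of the call.
- hand_in(): hands the job in; it is judged then, once.
The state is a dict: "t": time; "q": joint angles; "joint_vel": joint speeds; "joint_torque": joint torques, N m; "eef_pos": TCP position; "tool_rot": TCP orientation; "contact_force": force on the tool from outside, world axes, zero at the start; "torque": the same for the moment, N m; "gripper_width": opening from 0.0 (shut) to 1.0 (fully open); "grasp_force": force on a finger pad.
Only numpy, scipy, OpenCV 4.12 (cv2) and the standard library are available. Lean on these libraries where they do the work, as an engineer would, in place of code of your own. Each camera call takes 0.05 s, during which the arm holds its last target. There are 200 camera calls.

### The job

Open the dust collector and park its hatch: pull the lock bar fully out, lift the recessed hatch off its seat by the handle, slide it along its channels toward the fan, and set it down and let go before the cowl gets in the way. Then take it by its upright rear flange, raise that end over the sill and feel for the parking slot until its heel drops in, so that it lies flat and the well is open. Leave the lock bar out and do not disturb the things lying about.

Things in the scene. Friction and masses are not known exactly. Their poses are not given: they have to be found in the camera images.
- dustbox: grey sheet-metal dust collector standing fixed on the table, 285 (x) by 505 (y) by 86 mm to its flat deck. Origin on the table. Its x points from its front (the lock bar's knob is there) to its back, y in the hatch's opening direction, toward the fan motor; z up. All offsets told here are in this frame. Motor, outlet and switch box stand at y 193 to 280, up to z 168.
- seat (a point): middle of the hatch's closed seat (y -110), at the height of its ledges (z 56, along both sides at |x| over 58; the open well lies between, no floor above z 16). The recess is 146 mm wide in x, and open upward only for |x| under 60: there the deck's edges overhang the hatch's sides as channel lips, underside 26 mm, deck top 30 mm above this point. Recess end wall 88 mm toward -y.
- channel (a point): a point on the channel floor, level with it (z 64), at y 90. The floor plate lies on slotted holes, set 0 to 10 mm toward +y of these figures, differing each time and not reported: sill (as high as the floor) y -22 to -10, parking slot y -10 to -1 right across, 12 mm deep, then floor to y 172. Feel for the slot: the heel drops in. Lips 18 mm above this point all along.
- cowl_mouth (a point): middle of the lower edge of the cowl's mouth, which faces -y. The cowl is a flat roof over the channels from here 135 mm in +y, its underside at this point's height (z 116), top 4 mm higher, 210 mm wide. Hatch and handle pass below it; fingers holding the handle do not.
- hatch_plate (a point): centre of the aluminium hatch plate, 140 (x) by 170 (y) by 6 mm; about 0.46 kg. Axes parallel to the collector's. Closed: right above the seat point within 1 mm, underside on the ledges. It must rise 8 mm to clear the sill, meets the lips at 20 mm; 3 mm side play. Parked: 185 to 199 mm further in y, underside on the channel floor. Part-way it lies level there if moved 115 mm or more, else its rear sags.
- hatch_handle (a point): centre of the handle, a raised square bar 12 by 12 mm, 60 mm long along y, on two end posts; 24 mm above the plate's top and 15 mm toward +y from the plate's centre. Take it with fingers closing along x. About 130 mm from the closed place fingers meet the cowl.
- hatch_flange (a point): middle of the upright rear flange, 100 (x) by 5 (y) mm, at the plate's -y end, rising 30 mm above the plate's top (point 15 mm above it; flange 82.5 mm from the plate's centre). The same sheet goes 6 mm below the plate as a heel. Lying in the channels, the heel strikes the sill: raise this end 7 to 11 mm to pass. In the slot it has 2 mm play each way. Closed, no finger fits behind it (3 mm gap).
- lockbar (a joint): how far the lock bar is pulled out, in m: 0 in, 0.034 fully out. It slides along the collector's -x on the front deck with about 3 N of friction and stays where left. In, it straddles the top of the rear flange and the hatch can neither rise nor slide; clear of the flange from 0.024 on.
- lockbar_knob (a point): upright round steel knob on the lock bar, 16 mm in diameter, 36 mm tall; this point is half-way up it, 34 mm above the deck. With the bar in, guides 22 mm above the deck stand 22 mm from the knob's axis toward the hatch and 56 mm toward the front.
- wax_tin: bystander: flat brass tin, 51 mm in diameter, 26 mm high, on the collector's front deck; origin under it
- sanding_block: bystander: cork-soled wooden sanding block 44 by 90 by 28 mm on the collector's back deck; origin under it
- edge_paint: bystander: white bottle, 48 mm in diameter, 100 mm tall, beside the collector; origin under it
- hammer: bystander: hammer 240 mm long lying in front of the collector
- thread_cone: bystander: cone of thread, 68 mm in diameter, 108 mm tall; origin under it
- tape_stand: bystander: black tape dispenser 130 by 60 by 89 mm; origin under it
- glue_tin: bystander: steel can 90 mm in diameter, 110 mm tall; origin under it
Not all that is in view belongs to the job. Leave any turquoise look-alike of the part that bears hatch_plate alone.

How it is judged:
By the outcome, as a careful person would: the job done as asked, in the order asked, and still so for the second after the job is handed in, with the robot touching nothing.
It also fails if it takes over 72 s, if anything falls off the work surface, if the arm or the gripper's body presses on something with over 40 N, if the wrist force passes 120 N, or if a joint passes its speed limit or range.

## Working session

There is one attempt and no reset: what is moved stays moved. The work goes in short steps, Python scripts to look and compute and a shell command to move; the robot and the scene stay as the last step left them, time stands still between calls to the robot, and variables do not carry over. Pictures are saved under pics/ and viewed, at most 10 in all, crops included, and the job is handed in when it is done.

```bash
mkdir -p pics; cat > h.py <<'E'
from station import *
import numpy as np, cv2
from scipy.spatial.transform import Rotation as R
def rot(q): q=np.array(q,float); return R.from_quat(np.r_[q[1:],q[0]]).as_matrix()
def att(p):
    a=np.array(p["attitude"],float); return a if a.shape==(3,3) else rot(a)
def snap(name,f,crop=None,s=1):
    p=camera_params(name); im=read_camera(name)
    if crop: x0,y0,x1,y1=crop; im=im[y0:y1,x0:x1]
    im=cv2.resize(im,None,fx=s,fy=s,interpolation=cv2.INTER_CUBIC)
    cv2.imwrite("pics/"+f,im[:,:,::-1]); return p
def proj(p,X):
    X=np.atleast_2d(X); c=(X-np.array(p["origin"]))@att(p); c=c*[1,-1,-1]
    u=c@np.array(p["K"]).T; return u[:,:2]/u[:,2:]
def ray(p,u,v,z):
    d=np.linalg.solve(np.array(p["K"]),[u,v,1.])*[1,-1,-1]; d=att(p)@d
    o=np.array(p["origin"]); return o+d*(z-o[2])/d[2]
E
python3 - <<'E'
from h import *
for n in("scene","top"):
    print(n,snap(n,n+"1.png",s=1.4))
o=get_obs();print(o)
E
```

```text
scene {'K': array([[458.04979461,   0.        , 277.99484404],
       [  0.        , 458.04979461, 213.51656554],
       [  0.        ,   0.        ,   1.        ]]), 'origin': array([ 1.22994244, -0.17339282,  1.24812291]), 'attitude': array([0.77070562, 0.2251296 , 0.16394223, 0.57310771])}
top {'K': array([[401.929012  ,   0.        , 283.58937947],
       [  0.        , 401.929012  , 214.23481574],
       [  0.        ,   0.        ,   1.        ]]), 'origin': array([0.35521526, 0.03416257, 1.39774097]), 'attitude': array([ 0.70852796,  0.04906895, -0.0490768 , -0.70226194])}
{'t': 0.1, 'q': array([-1.26010616,  0.47771101,  0.02237646,  1.55633542, -0.01147969,
        1.10929245, -0.0831071 ]), 'joint_vel': array([ 4.43357922e-04, -2.31509259e-03,  1.55980828e-03, -1.21748913e-03,
       -3.26414523e-05, -8.82416357e-04, -7.30139254e-04]), 'joint_torque': array([ 4.53101413e-03, -5.97766507e+01,  1.61363393e+00, -2.81960750e+01,
        1.28138423e-02,  4.98813213e-03,  1.62173916e-05]), 'eef_pos': array([0.27431411, 0.61617588, 0.23043516]), 'tool_rot': array([-9.37140128e-05,  2.07872015e-01,  9.78155699e-01, -8.03386496e-04]), 'contact_force': array([0.80328723, 0.81428094, 0.14372606]), 'torque': array([-0.0176394 , -0.002688  ,  0.01168508]), 'grasp_force': 0.0, 'gripper_width': 1.0011462906932995}
```

View pics/top1.png

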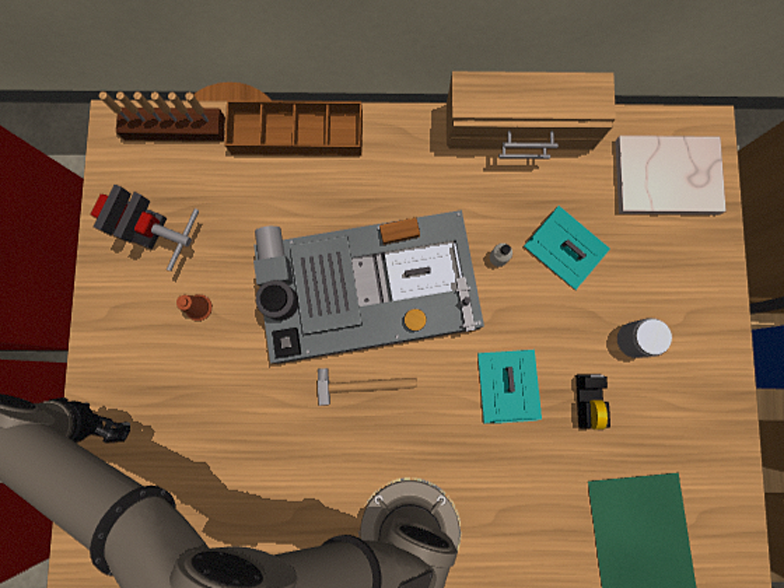

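View pics/scene1.png

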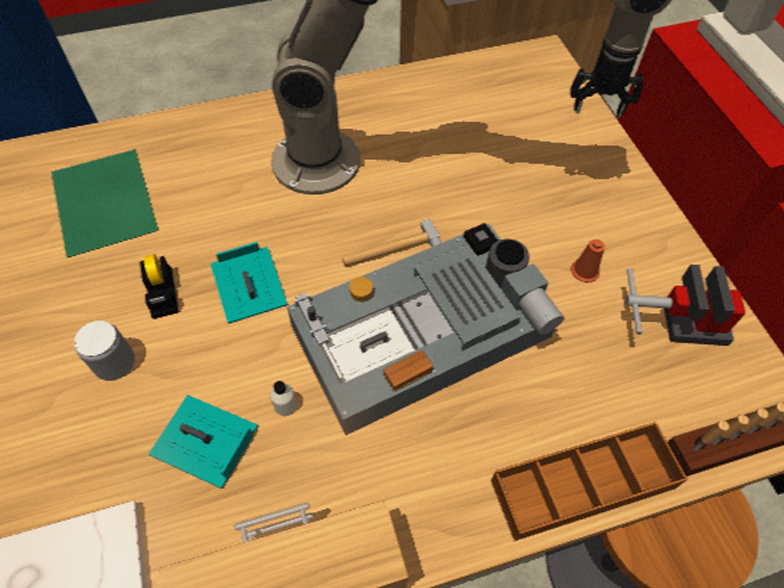

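```bash
python3 - <<'E'
from h import *
p=camera_params("top")
loc=np.array([[.1425,-.2525],[-.1425,-.2525],[-.1425,.2525]])
W=np.array([ray(p,u/1.4,v/1.4,.086) for u,v in[(462,212),(483,325),(270,363)]])
print(W)
# rigid fit
a=loc-loc.mean(0);b=W[:,:2]-W[:,:2].mean(0)
th=np.arctan2((a[:,0]*b[:,1]-a[:,1]*b[:,0]).sum(),(a*b).sum());M=np.array([[np.cos(th),-np.sin(th)],[np.sin(th),np.cos(th)]])
t=W[:,:2].mean(0)-M@loc.mean(0);print(th,np.degrees(th),t,W[:,:2]-loc@M.T-t)
print("plate",ray(p,419/1.4,272/1.4,.062),"handle",ray(p,417/1.4,272/1.4,.086),"pred",M@[0,-.11]+t,M@[0,-.095]+t)
print("knob",ray(p,467/1.4,312/1.4,.12),"local",M.T@(ray(p,467/1.4,312/1.4,.12)[:2]-t))
o=get_obs();Rt=rot(o["tool_rot"]);print(Rt)
pw=camera_params("wrist");print(pw, Rt.T@(np.array(pw["origin"])-o["eef_pos"]),Rt.T@att(pw))
im=read_camera("top");cv2.imwrite("pics/c.png",cv2.resize(im[140:270,180:360],None,fx=4.4,fy=4.4,interpolation=2)[:,:,::-1])
E
```

```text
[[ 0.75366251 -0.11950979  0.086     ]
 [ 0.48118318 -0.16668944  0.086     ]
 [ 0.38841866  0.32798688  0.086     ]]
0.17639124112119015 10.10647365931865 [0.57308168 0.1051251 ] [[-4.01623754e-03 -1.05845390e-03]
 [ 4.08219403e-03  1.77311297e-03]
 [-6.59564831e-05 -7.14659069e-04]]
plate [ 0.61050306 -0.01745991  0.062     ] handle [ 0.60587369 -0.01179179  0.086     ] pred [ 0.59238426 -0.00316807] [0.58975209 0.01159918]
knob [ 0.50742013 -0.12527048  0.12      ] local [-0.10507205 -0.21529846]
[[-9.13578433e-01  4.06662243e-01 -5.17336932e-04]
 [ 4.06662544e-01  9.13577160e-01 -1.53271312e-03]
 [-1.50669349e-04 -1.61063520e-03 -9.99998692e-01]]
{'K': array([[335.06152259,   0.        , 283.85069108],
       [  0.        , 335.06152259, 211.64008764],
       [  0.        ,   0.        ,   1.        ]]), 'origin': array([0.1981555 , 0.65134664, 0.37354571]), 'attitude': array([ 0.82709837, -0.13828458, -0.08942807,  0.53739025])} [ 0.08385793  0.00092986 -0.14312487] [[ 2.55968224e-04  9.45809066e-01  3.24723184e-01]
 [ 9.99999547e-01  5.55879225e-05 -9.50174441e-04]
 [-9.16734288e-04  3.24723280e-01 -9.45808623e-01]]
```

View pics/c.png

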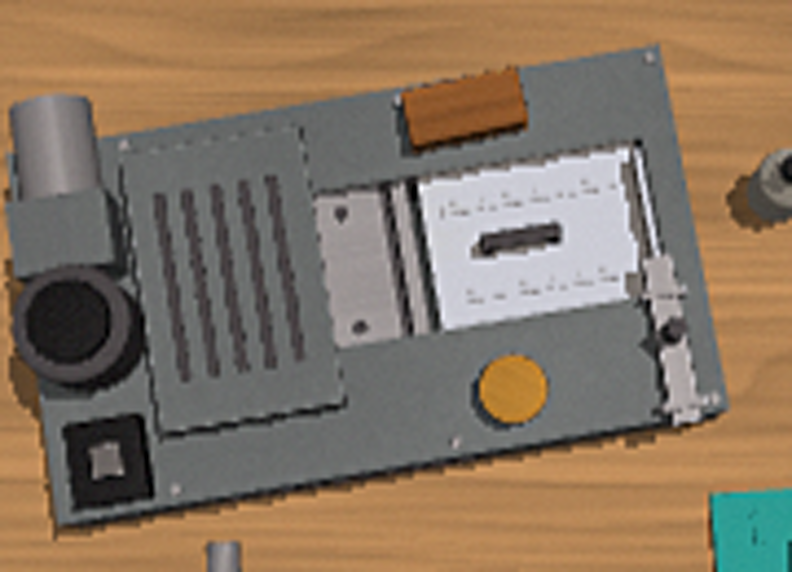

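```bash
cat >> h.py <<'E'
def fit(loc,W):
    a=loc-loc.mean(0);b=W-W.mean(0)
    th=np.arctan2((a[:,0]*b[:,1]-a[:,1]*b[:,0]).sum(),(a*b).sum());c,s=np.cos(th),np.sin(th);M=np.array([[c,-s],[s,c]])
    t=W.mean(0)-M@loc.mean(0); return th,t,W-loc@M.T-t
def box(th,t,x,y): c,s=np.cos(th),np.sin(th); return np.array([[c,-s],[s,c]])@[x,y]+t
def go(xyz,yaw):
    """tool down, tool y at world angle yaw; prints the shift/turn in present tool axes (from measured pose)"""
    o=get_obs();T=rot(o["tool_rot"]);y=np.array([np.cos(yaw),np.sin(yaw),0]);z=np.array([0,0,-1.])
    G=np.c_[np.cross(y,z),y,z]
    print("shift",(T.T@(np.array(xyz)-o["eef_pos"])).round(4),"turn",R.from_matrix(T.T@G).as_rotvec().round(4),"at",o["eef_pos"].round(4),"w",round(o["gripper_width"],3),"t",o["t"])
E
python3 - <<'E'
from h import *
p=camera_params("top")
f=lambda x,y,z:ray(p,180+x/4.4,140+y/4.4,z)[:2]
loc=np.array([[.1425,-.2525],[-.1425,-.2525],[-.1425,.2525]])
th,t,r=fit(loc,np.array([f(659,46,.086),f(726,404,.086),f(57,516,.086)]));print(th,t,r)
print("handle",f(522,238,.09),box(th,t,0,-.095),"knobtop",f(672,328,.138))
go([*box(th,t,0,-.12),.30],th-np.pi/2)
E
```

```text
0.17084339614400912 [0.57723608 0.10517052] [[-0.0035452   0.00065859]
 [ 0.00251151  0.00117785]
 [ 0.00103369 -0.00183644]]
handle [ 0.60578778 -0.01422715] [0.59338737 0.01155356] knobtop [ 0.53173497 -0.12057485]
shift [-0.5513 -0.4436 -0.0688] turn [-4.000e-04  1.900e-03  2.552e+00] at [0.2743 0.6162 0.2305] w 1.001 t 0.15
```

```bash
python3 - <<'E'
from h import *
p=camera_params("top")
f=lambda x,y,z:ray(p,180+x/4.4,140+y/4.4,z)[:2]
loc=np.array([[.1425,-.225],[-.1425,-.225],[-.1425,.28]])
th,t,r=fit(loc,np.array([f(659,46,.086),f(726,404,.086),f(57,516,.086)]));print(th,t,r)
print("handle",f(522,238,.09),box(th,t,0,-.095),"knobtop",f(672,328,.138))
go([*box(th,t,-.02,-.12),.28],th-np.pi/2)
E
```

```text
0.17084339614400912 [0.58191146 0.07807087] [[-0.0035452   0.00065859]
 [ 0.00251151  0.00117785]
 [ 0.00103369 -0.00183644]]
handle [ 0.60578778 -0.01422715] [ 0.59806274 -0.01554609] knobtop [ 0.53173497 -0.12057485]
shift [-0.55   -0.4775 -0.0487] turn [-4.000e-04  1.900e-03  2.552e+00] at [0.2743 0.6162 0.2305] w 1.001 t 0.15
```

```bash
python3 -m jog '[{"x":0,"y":0,"z":-0.05,"az":0.14},{"x":-0.03,"y":-0.025,"z":-0.05,"az":0.29},{"x":-0.06,"y":-0.055,"z":-0.05,"az":0.43},{"x":-0.1,"y":-0.085,"z":-0.05,"az":0.58},{"x":-0.13,"y":-0.115,"z":-0.05,"az":0.72},{"x":-0.17,"y":-0.145,"z":-0.05,"az":0.87},{"x":-0.2,"y":-0.175,"z":-0.05,"az":1.0},{"x":-0.24,"y":-0.2,"z":-0.05,"az":1.15},{"x":-0.27,"y":-0.23,"z":-0.05,"az":1.3},{"x":-0.3,"y":-0.26,"z":-0.05,"az":1.44},{"x":-0.34,"y":-0.29,"z":-0.05,"az":1.58},{"x":-0.37,"y":-0.32,"z":-0.05,"az":1.72}]' 0.5
python3 - <<'E'
from h import *
th,t=.171,np.array([.583,.078]);go([*box(th,t,-.02,-.12),.28],th-np.pi/2)
print(get_obs()["q"])
E
```

```text
shift [-0.551  -0.4771 -0.0487] turn [-4.0000e-04  1.9000e-03  2.5518e+00] at [0.2743 0.6162 0.2305] w 1.001 t 0.15
[-1.26012032  0.47762288  0.02234286  1.55623062 -0.01149955  1.10934108
 -0.0830996 ]validation failed for argument at $[0]...
```

```bash
python3 -m jog '[{"x":0.0,"y":0.0,"z":-0.05,"ax":0.0,"ay":0.0,"az":0.14},{"x":-0.03,"y":-0.025,"z":-0.05,"ax":0.0,"ay":0.0,"az":0.29},{"x":-0.06,"y":-0.055,"z":-0.05,"ax":0.0,"ay":0.0,"az":0.43}]' 0.5; python3 -m jog --help | head -20
```

```text
t: 0.45
eef_pos: [0.3068, 0.5429, 0.2823]
tool_rot: [-0.0, 0.413, 0.911, 0.001]
contact_force: [1.4, 0.5, -0.4]
gripper_width: 0.519
grasp_force: 0.0invalid input: not JSON, or not a number
```

```bash
python3 - <<'E'
from h import *
th,t=.171,np.array([.583,.078]);go([*box(th,t,-.02,-.12),.28],th-np.pi/2)
E
```

```text
shift [-0.6238 -0.1777  0.001 ] turn [-1.0000e-04 -3.4000e-03  2.1184e+00] at [0.3068 0.5429 0.2823] w 0.519 t 0.45
```

```bash
python3 -m jog '[{"x":-0.042,"y":-0.012,"z":0.0,"ax":0.0,"ay":0.0,"az":0.145},{"x":-0.084,"y":-0.024,"z":0.0,"ax":0.0,"ay":0.0,"az":0.29},{"x":-0.126,"y":-0.036,"z":0.0,"ax":0.0,"ay":0.0,"az":0.435},{"x":-0.168,"y":-0.048,"z":0.0,"ax":0.0,"ay":0.0,"az":0.58},{"x":-0.21,"y":-0.06,"z":0.0,"ax":0.0,"ay":0.0,"az":0.725},{"x":-0.252,"y":-0.072,"z":0.0,"ax":0.0,"ay":0.0,"az":0.87},{"x":-0.294,"y":-0.084,"z":0.0,"ax":0.0,"ay":0.0,"az":1.015},{"x":-0.336,"y":-0.096,"z":0.0,"ax":0.0,"ay":0.0,"az":1.16},{"x":-0.378,"y":-0.108,"z":0.0,"ax":0.0,"ay":0.0,"az":1.305},{"x":-0.42,"y":-0.12,"z":0.0,"ax":0.0,"ay":0.0,"az":1.45},{"x":-0.462,"y":-0.132,"z":0.0,"ax":0.0,"ay":0.0,"az":1.595},{"x":-0.504,"y":-0.144,"z":0.0,"ax":0.0,"ay":0.0,"az":1.74}]' 0.5
python3 - <<'E'
from h import *
th,t=.171,np.array([.583,.078]);go([*box(th,t,-.02,-.12),.28],th-np.pi/2)
E
```

```text
t: 1.65
eef_pos: [0.5322, 0.067, 0.2814]
tool_rot: [-0.0, 0.963, 0.27, 0.0]
contact_force: [0.3, 0.9, -0.2]
gripper_width: 0.505
grasp_force: 0.0
shift [-0.0136  0.1213  0.0013] turn [-4.000e-04 -3.000e-04  3.762e-01] at [0.5322 0.067  0.2814] w 0.505 t 1.65
```

```bash
python3 -m jog '[{"x":-0.004,"y":0.04,"z":0.0,"ax":0.0,"ay":0.0,"az":0.13},{"x":-0.009,"y":0.08,"z":0.0,"ax":0.0,"ay":0.0,"az":0.26},{"x":-0.014,"y":0.12,"z":0.0,"ax":0.0,"ay":0.0,"az":0.376},{"x":-0.014,"y":0.121,"z":0.0,"ax":0.0,"ay":0.0,"az":0.376},{"x":-0.014,"y":0.121,"z":0.0,"ax":0.0,"ay":0.0,"az":0.376}]' 0.5
python3 - <<'E'
from h import *
p=snap("wrist","w1.png",s=1.4);np.save("w1.npy",p,allow_pickle=True)
E
```

```text
t: 2.15
eef_pos: [0.5834, -0.0427, 0.2809]
tool_rot: [0.0, 0.996, 0.087, -0.0]
contact_force: [-0.8, 0.5, -0.2]
gripper_width: 0.503
grasp_force: 0.0
```

View pics/w1.png

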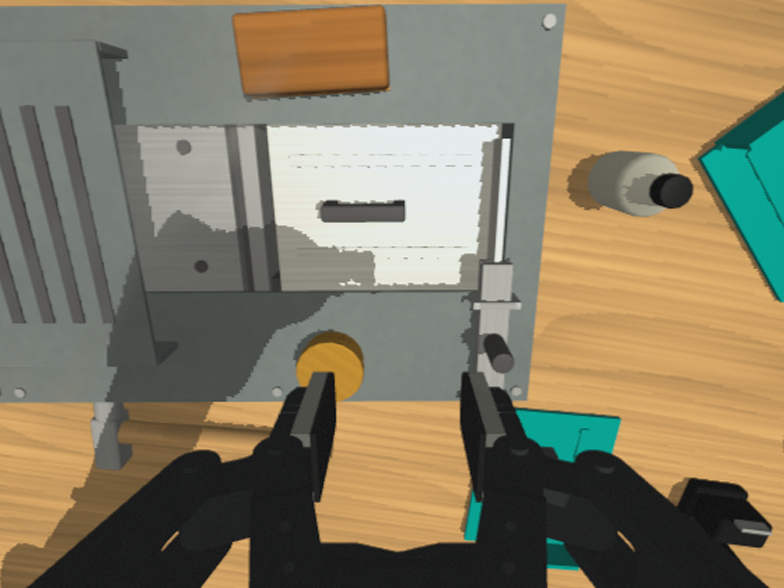

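```bash
python3 - <<'E'
from h import *
p=np.load("w1.npy",allow_pickle=True).item()
f=lambda x,y,z:ray(p,x/1.4,y/1.4,z)[:2]
loc=np.array([[.1425,-.225],[-.1425,-.225],[.06,-.198],[0,-.095],[-.0,-.1925]])
W=np.array([f(565,4,.086),f(526,401,.086),f(513,124,.086),f(363,212,.092),f(501,201,.092)])
th,t,r=fit(loc,W);print(th,t,(r*1e3).round(1))
c,s=np.cos(th),np.sin(th);M=np.array([[c,-s],[s,c]])
k=f(503,361,.138);print("knob",k,M.T@(k-t),"base",M.T@(f(489,340,.102)-t))
print("cowl", M.T@(f(97,41,.12)-t),M.T@(f(165,362,.12)-t),"sill",M.T@(f(266,200,.064)-t),M.T@(f(249,200,.064)-t),M.T@(f(238,200,.064)-t))
print("flange ends",M.T@(f(503,138,.092)-t),M.T@(f(497,263,.092)-t))
go([*k,.16],th-np.pi/2)
E
```

```text
0.16057131960454998 [0.59306488 0.081662  ] [[-8.9  0.8]
 [-8.6 -4.7]
 [ 2.6  1.5]
 [ 3.   0.1]
 [11.9  2.4]]
knob [ 0.53608556 -0.12279576] [-0.0889355  -0.19271765] base [-0.08982295 -0.1898763 ]
cowl [0.10352404 0.05523873] [-0.10269025  0.04651233] sill [ 0.00644852 -0.01988039] [ 0.00625376 -0.00697669] [0.00612773 0.00137357]
flange ends [ 0.05382549 -0.18972868] [-0.03272376 -0.19303935]
shift [-0.0607  0.0721  0.1209] turn [-0.0005  0.001   0.0171] at [ 0.5833 -0.0412  0.2808] w 0.499 t 2.2
```

```bash
python3 - <<'E'
from h import *
p=np.load("w1.npy",allow_pickle=True).item()
f=lambda x,y,z:ray(p,x/1.4,y/1.4,z)[:2]
loc=np.array([[.1425,-.225],[-.1425,-.225],[.06,-.198],[0,-.095],[.05,-.1925]])
W=np.array([f(565,4,.086),f(526,401,.086),f(513,124,.086),f(363,212,.092),f(503,138,.092)])
th,t,r=fit(loc,W);print(th,t,(r*1e3).round(1))
c,s=np.cos(th),np.sin(th);M=np.array([[c,-s],[s,c]])
k=f(503,361,.138);print("knob",k,M.T@(k-t),"base",M.T@(f(489,340,.102)-t))
print("cowl", M.T@(f(97,41,.12)-t),M.T@(f(165,362,.12)-t),"sill",M.T@(f(266,200,.064)-t),M.T@(f(249,200,.064)-t),M.T@(f(238,200,.064)-t))
print("handle",W[3],M.T@(W[3]-t))
go([*k,.16],th-np.pi/2)
E
```

```text
0.16133473159618567 [0.59122097 0.0818149 ] [[-7.2  0.5]
 [-6.9 -4.8]
 [ 4.3  1.3]
 [ 4.8 -0.1]
 [ 5.   3.1]]
knob [ 0.53608556 -0.12279576] [-0.08728719 -0.19309682] base [-0.08817248 -0.19025479]
cowl [0.10536159 0.05471257] [-0.10085931  0.0461436 ] sill [ 0.00822874 -0.02033242] [ 0.00804384 -0.00742858] [0.00792418 0.00092178]
handle [ 0.61124042 -0.01205788] [ 0.00468014 -0.09586957]
shift [-0.0607  0.0721  0.1209] turn [-0.0005  0.001   0.0164] at [ 0.5833 -0.0412  0.2808] w 0.499 t 2.2
```

```bash
python3 -m jog '[{"x":-0.03,"y":0.036,"z":0.015,"ax":0.0,"ay":0.0,"az":0.0},{"x":-0.061,"y":0.072,"z":0.04,"ax":0.0,"ay":0.0,"az":0.0},{"x":-0.061,"y":0.072,"z":0.085,"ax":0.0,"ay":0.0,"az":0.0},{"x":-0.061,"y":0.072,"z":0.1,"ax":0.0,"ay":0.0,"az":0.0},{"x":-0.061,"y":0.072,"z":0.1,"ax":0.0,"ay":0.0,"az":0.0}]' 0.5
python3 - <<'E'
from h import *
p=snap("wrist","w2.png",s=1.4);np.save("w2.npy",p,allow_pickle=True)
go([.5361,-.1228,.107],.1745-np.pi/2)
E
```

```text
t: 2.7
eef_pos: [0.5351, -0.1207, 0.1795]
tool_rot: [-0.001, 0.996, 0.09, -0.002]
contact_force: [0.6, 1.0, 1.1]
gripper_width: 0.499
grasp_force: 0.0
shift [-0.0007  0.0016  0.0742] turn [-0.0009  0.0013  0.0057] at [ 0.5366 -0.1212  0.1812] w 0.501 t 2.75
```

View pics/w2.png

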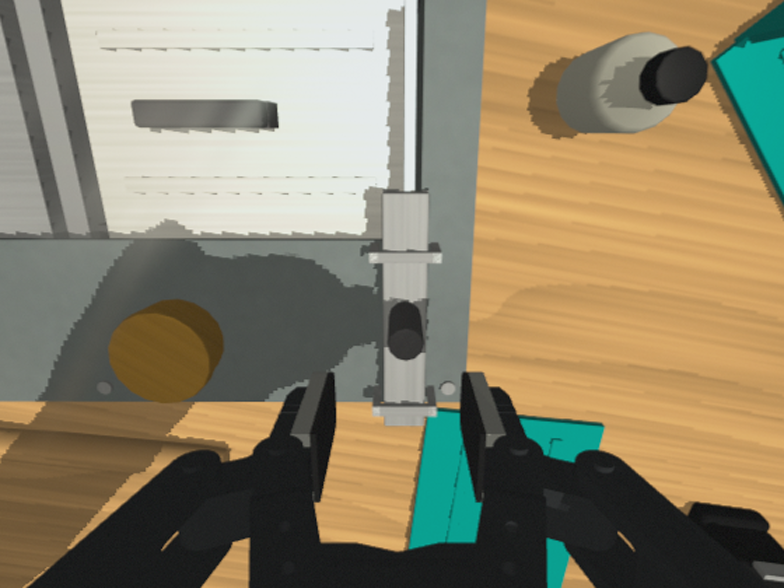

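```bash
python3 - <<'E'
from h import *
p=np.load("w2.npy",allow_pickle=True).item()
f=lambda x,y,z:ray(p,x/1.4,y/1.4,z)[:2]
print(f(405,344,.138),"handle",f(197,116,.092),"flange end",f(410,0,.092))
k=f(405,344,.138);go([*k,.107],.1745-np.pi/2)
E
```

```text
[ 0.53473956 -0.12319984] handle [ 0.60937105 -0.01256307] flange end [ 0.6721716  -0.10008418]
shift [-0.0021  0.0017  0.0742] turn [-0.0009  0.0013  0.0057] at [ 0.5366 -0.1212  0.1812] w 0.501 t 2.75
```

```bash
python3 -m jog '[{"x":-0.002,"y":0.002,"z":0.04,"ax":0.0,"ay":0.0,"az":0.0},{"x":-0.002,"y":0.002,"z":0.074,"ax":0.0,"ay":0.0,"az":0.0},{"x":-0.002,"y":0.002,"z":0.074,"ax":0.0,"ay":0.0,"az":0.0},{"x":-0.002,"y":0.002,"z":0.074,"ax":0.0,"ay":0.0,"az":0.0}]' 0.5
python3 -m jog '[{"x":0.0,"y":0.0,"z":0.0,"ax":0.0,"ay":0.0,"az":0.0},{"x":0.0,"y":0.0,"z":0.0,"ax":0.0,"ay":0.0,"az":0.0},{"x":0.0,"y":0.0,"z":0.0,"ax":0.0,"ay":0.0,"az":0.0},{"x":0.0,"y":0.0,"z":0.0,"ax":0.0,"ay":0.0,"az":0.0}]' 0.0 30
```

```text
t: 3.15
eef_pos: [0.5361, -0.125, 0.1089]
tool_rot: [0.0, 0.996, 0.089, 0.001]
contact_force: [-0.4, 0.3, 0.2]
gripper_width: 0.499
grasp_force: 0.0
t: 3.55
eef_pos: [0.5362, -0.1239, 0.1095]
tool_rot: [-0.001, 0.996, 0.089, 0.002]
contact_force: [-1.2, 4.9, 9.2]
gripper_width: 0.175
grasp_force: 29.1
```

```bash
python3 -m jog '[{"x":-0.006,"y":0.0,"z":-0.001,"ax":0.0,"ay":0.0,"az":0.0},{"x":-0.012,"y":0.0,"z":-0.001,"ax":0.0,"ay":0.0,"az":0.0},{"x":-0.018,"y":0.0,"z":-0.001,"ax":0.0,"ay":0.0,"az":0.0},{"x":-0.024,"y":0.0,"z":-0.001,"ax":0.0,"ay":0.0,"az":0.0},{"x":-0.03,"y":0.0,"z":-0.001,"ax":0.0,"ay":0.0,"az":0.0},{"x":-0.034,"y":0.0,"z":-0.001,"ax":0.0,"ay":0.0,"az":0.0},{"x":-0.036,"y":0.0,"z":-0.001,"ax":0.0,"ay":0.0,"az":0.0},{"x":-0.036,"y":0.0,"z":-0.001,"ax":0.0,"ay":0.0,"az":0.0}]'
```

```text
t: 4.35
eef_pos: [0.5072, -0.1292, 0.1104]
tool_rot: [0.001, 0.996, 0.09, 0.007]
contact_force: [20.9, 7.3, -15.1]
gripper_width: 0.177
grasp_force: 30.5
```

```bash
python3 -m jog '[{"x":0.003,"y":0.0,"z":0.0,"ax":0.0,"ay":0.0,"az":0.0},{"x":0.003,"y":0.0,"z":0.0,"ax":0.0,"ay":0.0,"az":0.0},{"x":0.003,"y":0.0,"z":0.0,"ax":0.0,"ay":0.0,"az":0.0}]' 0.5
python3 -m jog '[{"x":0.0,"y":0.0,"z":-0.04,"ax":0.0,"ay":0.0,"az":0.0},{"x":0.0,"y":0.0,"z":-0.074,"ax":0.0,"ay":0.0,"az":0.0},{"x":0.0,"y":0.0,"z":-0.074,"ax":0.0,"ay":0.0,"az":0.0}]' 0.5
python3 - <<'E'
from h import *
p=snap("wrist","w3.png",s=1.4);np.save("w3.npy",p,allow_pickle=True)
go([.609,-.0125,.16],.1745)
E
```

```text
t: 4.65
eef_pos: [0.5016, -0.132, 0.1087]
tool_rot: [0.0, 0.996, 0.088, -0.0]
contact_force: [-0.3, -0.8, -0.5]
gripper_width: 0.508
grasp_force: 0.0
t: 4.95
eef_pos: [0.504, -0.1331, 0.1861]
tool_rot: [0.0, 0.996, 0.087, 0.003]
contact_force: [1.2, 0.2, 0.4]
gripper_width: 0.502
grasp_force: 0.0
shift [ 0.1253 -0.0994  0.0246] turn [ 0.0034 -0.0028 -1.5695] at [ 0.5029 -0.1323  0.1842] w 0.499 t 5.0
```

View pics/w3.png

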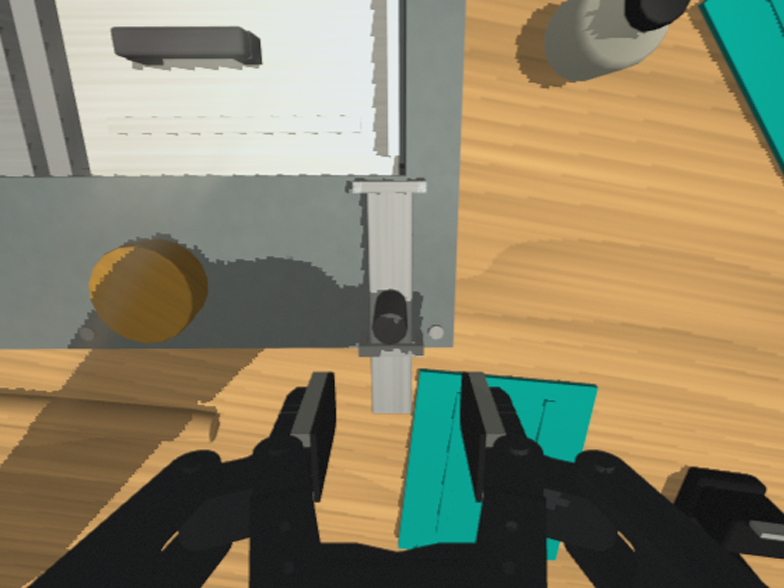

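```bash
python3 - <<'E'
from h import *
p=np.load("w3.npy",allow_pickle=True).item()
f=lambda x,y,z:ray(p,x/1.4,y/1.4,z)[:2]
k=f(390,328,.138);print(k,np.linalg.norm(k-[.5347,-.1232]),"handle",f(180,43,.092))
E
```

```text
[ 0.5075388  -0.12833728] 0.02764276446400567 handle [ 0.60932738 -0.01369285]
```

```bash
python3 - <<'E'
from h import *
p=np.load("w3.npy",allow_pickle=True).item()
f=lambda x,y,z:ray(p,x/1.4,y/1.4,z)[:2]
g=f(391,348,.108)
for v in(328,):print(np.linalg.norm(f(390,v,.138)-g))
go([.5075,-.1283,.118],.1745-np.pi/2)
E
```

```text
0.023731900204929865
shift [ 0.005  -0.0031  0.0662] turn [ 0.0004 -0.0039  0.0013] at [ 0.5029 -0.1323  0.1842] w 0.499 t 5.0
```

```bash
python3 -m jog '[{"x":0.005,"y":-0.003,"z":0.04,"ax":0.0,"ay":0.0,"az":0.0},{"x":0.005,"y":-0.003,"z":0.067,"ax":0.0,"ay":0.0,"az":0.0},{"x":0.005,"y":-0.003,"z":0.067,"ax":0.0,"ay":0.0,"az":0.0}]' 0.5
python3 -m jog '[{"x":0.0,"y":0.0,"z":0.0,"ax":0.0,"ay":0.0,"az":0.0},{"x":0.0,"y":0.0,"z":0.0,"ax":0.0,"ay":0.0,"az":0.0},{"x":0.0,"y":0.0,"z":0.0,"ax":0.0,"ay":0.0,"az":0.0},{"x":0.0,"y":0.0,"z":0.0,"ax":0.0,"ay":0.0,"az":0.0}]' 0.0 40
python3 -m jog '[{"x":-0.003,"y":0.0,"z":0.0,"ax":0.0,"ay":0.0,"az":0.0},{"x":-0.006,"y":0.0,"z":0.0,"ax":0.0,"ay":0.0,"az":0.0},{"x":-0.008,"y":0.0,"z":0.0,"ax":0.0,"ay":0.0,"az":0.0},{"x":-0.008,"y":0.0,"z":0.0,"ax":0.0,"ay":0.0,"az":0.0},{"x":-0.008,"y":0.0,"z":0.0,"ax":0.0,"ay":0.0,"az":0.0}]'
```

```text
t: 5.3
eef_pos: [0.5028, -0.127, 0.1116]
tool_rot: [-0.001, 0.996, 0.088, -0.004]
contact_force: [-0.5, 0.6, -0.4]
gripper_width: 0.497
grasp_force: 0.0
t: 5.7
eef_pos: [0.507, -0.129, 0.1163]
tool_rot: [0.001, 0.996, 0.088, 0.001]
contact_force: [-0.3, -6.3, 0.4]
gripper_width: 0.169
grasp_force: 39.5
t: 6.2
eef_pos: [0.5066, -0.1291, 0.1167]
tool_rot: [0.003, 0.996, 0.089, 0.007]
contact_force: [23.5, -4.6, -26.2]
gripper_width: 0.172
grasp_force: 39.7
```

```bash
python3 - <<'E'
from h import *
for n,kk,gs in(("w2",(405,344),[(405,250),(404,403)]),("w3",(390,328),[(389,182),(391,348)])):
    p=np.load(n+".npy",allow_pickle=True).item()
    f=lambda x,y,z:ray(p,x/1.4,y/1.4,z)[:2]
    print(n,[np.linalg.norm(f(*kk,.138)-f(*g,.108)) for g in gs])
o=get_obs();print(o["contact_force"],o["torque"])
E
```

```text
w2 [np.float64(0.03424197710238207), np.float64(0.048261845126470325)]
w3 [np.float64(0.06029279246099311), np.float64(0.023731900204929865)]
[ 23.45020339  -4.63583958 -26.16765202] [-0.85241791 -4.75930308 -0.01906409]
```

```bash
python3 -m jog '[{"x":0.007,"y":0.0,"z":0.0,"ax":0.0,"ay":0.0,"az":0.0},{"x":0.007,"y":0.0,"z":0.0,"ax":0.0,"ay":0.0,"az":0.0},{"x":0.007,"y":0.0,"z":0.0,"ax":0.0,"ay":0.0,"az":0.0}]' 0.5
python3 -m jog '[{"x":0.0,"y":0.0,"z":-0.04,"ax":0.0,"ay":0.0,"az":0.0},{"x":0.0,"y":0.0,"z":-0.065,"ax":0.0,"ay":0.0,"az":0.0},{"x":0.02,"y":-0.02,"z":-0.065,"ax":0.0,"ay":0.0,"az":-0.14},{"x":0.05,"y":-0.05,"z":-0.065,"ax":0.0,"ay":0.0,"az":-0.28},{"x":0.08,"y":-0.08,"z":-0.065,"ax":0.0,"ay":0.0,"az":-0.42},{"x":0.117,"y":-0.1,"z":-0.065,"ax":0.0,"ay":0.0,"az":-0.56},{"x":0.117,"y":-0.1,"z":-0.065,"ax":0.0,"ay":0.0,"az":-0.7},{"x":0.117,"y":-0.1,"z":-0.065,"ax":0.0,"ay":0.0,"az":-0.85},{"x":0.117,"y":-0.1,"z":-0.065,"ax":0.0,"ay":0.0,"az":-1.0},{"x":0.117,"y":-0.1,"z":-0.065,"ax":0.0,"ay":0.0,"az":-1.14},{"x":0.117,"y":-0.1,"z":-0.065,"ax":0.0,"ay":0.0,"az":-1.28},{"x":0.117,"y":-0.1,"z":-0.065,"ax":0.0,"ay":0.0,"az":-1.42}]'
python3 - <<'E'
from h import *
go([.609,-.013,.12],.1745)
E
```

```text
t: 6.5
eef_pos: [0.5052, -0.1274, 0.1155]
tool_rot: [-0.0, 0.996, 0.088, -0.0]
contact_force: [-0.1, 0.5, -0.2]
gripper_width: 0.498
grasp_force: 0.0
t: 7.7
eef_pos: [0.6023, -0.009, 0.1803]
tool_rot: [-0.0, 0.696, 0.718, -0.0]
contact_force: [-0.8, -0.1, -0.6]
gripper_width: 0.499
grasp_force: 0.0
shift [-0.0042  0.0067  0.0603] turn [-0.0009 -0.0002 -0.1431] at [ 0.6023 -0.009   0.1803] w 0.499 t 7.7
```

```bash
python3 -m jog '[{"x":-0.004,"y":0.007,"z":0.0,"ax":0.0,"ay":0.0,"az":-0.143},{"x":-0.004,"y":0.007,"z":0.04,"ax":0.0,"ay":0.0,"az":-0.143},{"x":-0.004,"y":0.007,"z":0.08,"ax":0.0,"ay":0.0,"az":-0.143},{"x":-0.004,"y":0.007,"z":0.109,"ax":0.0,"ay":0.0,"az":-0.143},{"x":-0.004,"y":0.007,"z":0.109,"ax":0.0,"ay":0.0,"az":-0.143},{"x":-0.004,"y":0.007,"z":0.109,"ax":0.0,"ay":0.0,"az":-0.143}]' 0.5
python3 -m jog '[{"x":0.0,"y":0.0,"z":0.0,"ax":0.0,"ay":0.0,"az":0.0},{"x":0.0,"y":0.0,"z":0.0,"ax":0.0,"ay":0.0,"az":0.0},{"x":0.0,"y":0.0,"z":0.0,"ax":0.0,"ay":0.0,"az":0.0},{"x":0.0,"y":0.0,"z":0.0,"ax":0.0,"ay":0.0,"az":0.0}]' 0.0 60
python3 - <<'E'
from h import *
g=[get_obs() for _ in range(1)];print(g[0]["eef_pos"],g[0]["contact_force"])
E
```

```text
t: 8.3
eef_pos: [0.6099, -0.0129, 0.0717]
tool_rot: [-0.0, 0.645, 0.764, -0.0]
contact_force: [1.0, -0.1, 0.4]
gripper_width: 0.502
grasp_force: 0.0
t: 8.7
eef_pos: [0.6111, -0.0126, 0.0734]
tool_rot: [0.001, 0.645, 0.764, 0.001]
contact_force: [-1.4, -0.7, 6.8]
gripper_width: 0.121
grasp_force: 60.5
[ 0.61107905 -0.01263885  0.07335332] [-1.38767501 -0.68970098  6.82394851]
```

```bash
python3 -m jog '[{"x":0.0,"y":0.0,"z":-0.005,"ax":0.0,"ay":0.0,"az":0.0},{"x":0.0,"y":0.0,"z":-0.01,"ax":0.0,"ay":0.0,"az":0.0},{"x":0.0,"y":0.0,"z":-0.014,"ax":0.0,"ay":0.0,"az":0.0},{"x":0.0,"y":0.0,"z":-0.014,"ax":0.0,"ay":0.0,"az":0.0}]'
python3 -m jog '[{"x":0.01,"y":0.0,"z":0.0,"ax":0.0,"ay":0.0,"az":0.0},{"x":0.02,"y":0.0,"z":0.0,"ax":0.0,"ay":0.0,"az":0.0},{"x":0.03,"y":0.0,"z":0.0,"ax":0.0,"ay":0.0,"az":0.0},{"x":0.04,"y":0.0,"z":0.0,"ax":0.0,"ay":0.0,"az":0.0},{"x":0.05,"y":0.0,"z":0.0,"ax":0.0,"ay":0.0,"az":0.0},{"x":0.06,"y":0.0,"z":0.0,"ax":0.0,"ay":0.0,"az":0.0}]'
```

```text
t: 9.1
eef_pos: [0.6104, -0.0125, 0.0859]
tool_rot: [0.0, 0.645, 0.764, 0.0]
contact_force: [0.8, -0.7, -5.4]
gripper_width: 0.12
grasp_force: 58.9
t: 9.7
eef_pos: [0.5998, 0.0477, 0.0852]
tool_rot: [-0.0, 0.645, 0.764, -0.0]
contact_force: [0.6, 0.0, -5.8]
gripper_width: 0.123
grasp_force: 58.9
```

```bash
python3 -m jog '[{"x":0.01,"y":0.0,"z":0.0,"ax":0.0,"ay":0.0,"az":0.0},{"x":0.02,"y":0.0,"z":0.0,"ax":0.0,"ay":0.0,"az":0.0},{"x":0.03,"y":0.0,"z":0.0,"ax":0.0,"ay":0.0,"az":0.0},{"x":0.04,"y":0.0,"z":0.0,"ax":0.0,"ay":0.0,"az":0.0},{"x":0.05,"y":0.0,"z":0.0,"ax":0.0,"ay":0.0,"az":0.0},{"x":0.06,"y":0.0,"z":0.0,"ax":0.0,"ay":0.0,"az":0.0},{"x":0.061,"y":0.0,"z":0.0,"ax":0.0,"ay":0.0,"az":0.0},{"x":0.061,"y":0.0,"z":0.0,"ax":0.0,"ay":0.0,"az":0.0}]'
python3 -m jog '[{"x":0.0,"y":0.0,"z":0.003,"ax":0.0,"ay":0.0,"az":0.0},{"x":0.0,"y":0.0,"z":0.005,"ax":0.0,"ay":0.0,"az":0.0},{"x":0.0,"y":0.0,"z":0.006,"ax":0.0,"ay":0.0,"az":0.0},{"x":0.0,"y":0.0,"z":0.006,"ax":0.0,"ay":0.0,"az":0.0}]'
```

```text
t: 10.5
eef_pos: [0.5898, 0.107, 0.0853]
tool_rot: [0.0, 0.645, 0.764, -0.0]
contact_force: [-0.4, -1.1, -5.5]
gripper_width: 0.122
grasp_force: 58.9
t: 10.9
eef_pos: [0.5901, 0.106, 0.0813]
tool_rot: [-0.0, 0.645, 0.764, 0.0]
contact_force: [-6.2, -0.5, 13.9]
gripper_width: 0.124
grasp_force: 61.5
```

```bash
python3 -m jog '[{"x":0.0,"y":0.0,"z":-0.001,"ax":0.0,"ay":0.0,"az":0.0},{"x":0.0,"y":0.0,"z":-0.001,"ax":0.0,"ay":0.0,"az":0.0},{"x":0.0,"y":0.0,"z":-0.001,"ax":0.0,"ay":0.0,"az":0.0},{"x":0.0,"y":0.0,"z":-0.001,"ax":0.0,"ay":0.0,"az":0.0}]' 0.4
python3 -m jog '[{"x":0.0,"y":0.0,"z":-0.04,"ax":0.0,"ay":0.0,"az":0.0},{"x":0.0,"y":0.0,"z":-0.085,"ax":0.0,"ay":0.0,"az":0.14},{"x":-0.03,"y":0.0,"z":-0.1,"ax":0.0,"ay":0.0,"az":0.28},{"x":-0.06,"y":0.0,"z":-0.1,"ax":0.0,"ay":0.0,"az":0.42},{"x":-0.097,"y":0.0,"z":-0.1,"ax":0.0,"ay":0.0,"az":0.56},{"x":-0.097,"y":0.0,"z":-0.1,"ax":0.0,"ay":0.0,"az":0.71},{"x":-0.097,"y":0.0,"z":-0.1,"ax":0.0,"ay":0.0,"az":0.86},{"x":-0.097,"y":0.0,"z":-0.1,"ax":0.0,"ay":0.0,"az":1.0},{"x":-0.097,"y":0.0,"z":-0.1,"ax":0.0,"ay":0.0,"az":1.15},{"x":-0.097,"y":0.0,"z":-0.1,"ax":0.0,"ay":0.0,"az":1.3},{"x":-0.097,"y":0.0,"z":-0.1,"ax":0.0,"ay":0.0,"az":1.45},{"x":-0.097,"y":0.0,"z":-0.1,"ax":0.0,"ay":0.0,"az":1.57}]'
python3 -m jog '[{"x":0.0,"y":0.0,"z":0.0,"ax":0.0,"ay":0.0,"az":-0.0},{"x":0.0,"y":0.0,"z":0.0,"ax":0.0,"ay":0.0,"az":0.0}]' 0.4
python3 - <<'E'
from h import *
p=snap("wrist","w4.png",s=1.4);np.save("w4.npy",p,allow_pickle=True)
go([.6069,.0102,.12],.1745-np.pi/2)
E
```

```text
t: 11.3
eef_pos: [0.59, 0.1065, 0.0803]
tool_rot: [0.0, 0.645, 0.764, 0.0]
contact_force: [-0.6, -0.2, 0.1]
gripper_width: 0.398
grasp_force: 0.0
t: 12.5
eef_pos: [0.6061, 0.0112, 0.1801]
tool_rot: [0.0, 0.997, 0.082, -0.0]
contact_force: [-0.5, 0.2, 0.0]
gripper_width: 0.402
grasp_force: 0.0
t: 12.7
eef_pos: [0.6061, 0.0112, 0.1801]
tool_rot: [0.0, 0.996, 0.087, -0.0]
contact_force: [-0.4, 0.0, 0.4]
gripper_width: 0.399
grasp_force: 0.0
shift [0.0006 0.001  0.0602] turn [ 0.0001  0.0001 -0.0016] at [0.6062 0.0111 0.1802] w 0.403 t 12.75
```

View pics/w4.png

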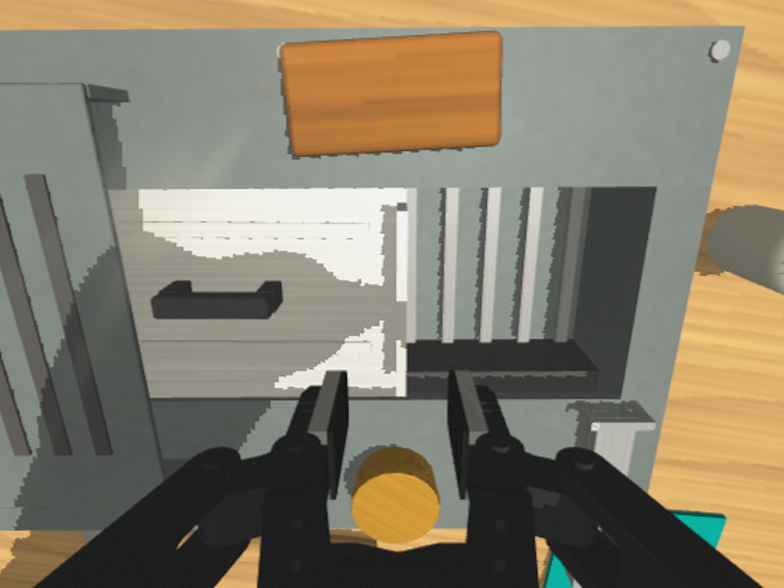

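```bash
python3 - <<'E'
from h import *
p=np.load("w4.npy",allow_pickle=True).item()
f=lambda x,y,z:ray(p,x/1.4,y/1.4,z)[:2]
a,b=f(402,205,.1),f(402,394,.1);print(a,b,np.linalg.norm(a-b),"handle",f(212,307,.1))
go([*(a+b)/2,.076],.1745-np.pi/2)
E
```

```text
[0.65887907 0.01911732] [0.55867507 0.00122343] 0.10178915954809306 handle [0.5915857  0.10518711]
shift [0.0024 0.0014 0.1042] turn [ 0.0001  0.0001 -0.0016] at [0.6062 0.0111 0.1802] w 0.403 t 12.75
```

```bash
python3 -m jog '[{"x":0.002,"y":0.001,"z":0.04,"ax":0.0,"ay":0.0,"az":0.0},{"x":0.002,"y":0.001,"z":0.08,"ax":0.0,"ay":0.0,"az":0.0},{"x":0.002,"y":0.001,"z":0.102,"ax":0.0,"ay":0.0,"az":0.0},{"x":0.002,"y":0.001,"z":0.102,"ax":0.0,"ay":0.0,"az":0.0},{"x":0.002,"y":0.001,"z":0.102,"ax":0.0,"ay":0.0,"az":0.0}]' 0.4
python3 -m jog '[{"x":0.0,"y":0.0,"z":0.0,"ax":0.0,"ay":0.0,"az":0.0},{"x":0.0,"y":0.0,"z":0.0,"ax":0.0,"ay":0.0,"az":0.0},{"x":0.0,"y":0.0,"z":0.0,"ax":0.0,"ay":0.0,"az":0.0},{"x":0.0,"y":0.0,"z":0.0,"ax":0.0,"ay":0.0,"az":0.0},{"x":0.0,"y":0.0,"z":0.0,"ax":0.0,"ay":0.0,"az":0.0}]' 0.0 60
```

```text
t: 13.25
eef_pos: [0.6086, 0.01, 0.0788]
tool_rot: [0.0, 0.996, 0.085, 0.0]
contact_force: [-0.1, -0.2, 0.3]
gripper_width: 0.4
grasp_force: 0.0
t: 13.75
eef_pos: [0.6095, 0.0101, 0.0797]
tool_rot: [0.0, 0.996, 0.085, 0.001]
contact_force: [-0.5, -1.5, 6.8]
gripper_width: 0.041
grasp_force: 62.0
```

```bash
python3 -m jog '[{"x":0.0,"y":0.0,"z":-0.004,"ax":0.0,"ay":0.0,"az":0.0},{"x":0.0,"y":0.0,"z":-0.009,"ax":0.0,"ay":0.0,"az":0.0},{"x":0.0,"y":0.0,"z":-0.009,"ax":0.0,"ay":0.0,"az":0.0}]'
python3 -m jog '[{"x":0.0,"y":-0.008,"z":0.0,"ax":0.0,"ay":0.0,"az":0.0},{"x":0.0,"y":-0.016,"z":0.0,"ax":0.0,"ay":0.0,"az":0.0},{"x":0.0,"y":-0.024,"z":0.0,"ax":0.0,"ay":0.0,"az":0.0},{"x":0.0,"y":-0.032,"z":0.0,"ax":0.0,"ay":0.0,"az":0.0},{"x":0.0,"y":-0.04,"z":0.0,"ax":0.0,"ay":0.0,"az":0.0}]'
```

```text
t: 14.05
eef_pos: [0.6078, 0.0106, 0.0873]
tool_rot: [-0.0, 0.996, 0.085, -0.0]
contact_force: [-0.1, -0.3, -5.5]
gripper_width: 0.044
grasp_force: 60.6
t: 14.55
eef_pos: [0.6013, 0.051, 0.0871]
tool_rot: [-0.0, 0.996, 0.085, -0.0]
contact_force: [-0.1, -0.6, -5.8]
gripper_width: 0.039
grasp_force: 60.6
```

```bash
python3 -m jog '[{"x":0.0,"y":-0.004,"z":-0.001,"ax":0.0,"ay":0.0,"az":0.0},{"x":0.0,"y":-0.008,"z":-0.001,"ax":0.0,"ay":0.0,"az":0.0},{"x":0.0,"y":-0.012,"z":-0.001,"ax":0.0,"ay":0.0,"az":0.0},{"x":0.0,"y":-0.016,"z":-0.001,"ax":0.0,"ay":0.0,"az":0.0},{"x":0.0,"y":-0.02,"z":-0.001,"ax":0.0,"ay":0.0,"az":0.0},{"x":0.0,"y":-0.02,"z":-0.001,"ax":0.0,"ay":0.0,"az":0.0}]'
python3 -m jog '[{"x":0.0,"y":0.0,"z":0.002,"ax":0.0,"ay":0.0,"az":0.0},{"x":0.0,"y":0.0,"z":0.004,"ax":0.0,"ay":0.0,"az":0.0},{"x":0.0,"y":0.0,"z":0.005,"ax":0.0,"ay":0.0,"az":0.0},{"x":0.0,"y":0.0,"z":0.005,"ax":0.0,"ay":0.0,"az":0.0}]'
```

```text
t: 15.15
eef_pos: [0.598, 0.0704, 0.0882]
tool_rot: [-0.0, 0.996, 0.085, -0.0]
contact_force: [-1.1, 0.3, -5.5]
gripper_width: 0.042
grasp_force: 60.5
t: 15.55
eef_pos: [0.5984, 0.0693, 0.086]
tool_rot: [-0.001, 0.996, 0.084, 0.0]
contact_force: [-9.8, 1.6, 22.1]
gripper_width: 0.043
grasp_force: 64.4
```

```bash
python3 -m jog '[{"x":0.0,"y":-0.001,"z":-0.0005,"ax":0.0,"ay":0.0,"az":0.0},{"x":0.0,"y":-0.002,"z":-0.001,"ax":0.0,"ay":0.0,"az":0.0},{"x":0.0,"y":-0.002,"z":-0.001,"ax":0.0,"ay":0.0,"az":0.0}]' | grep -E "eef|contact"
python3 -m jog '[{"x":0.0,"y":-0.001,"z":0.0,"ax":0.0,"ay":0.0,"az":0.0},{"x":0.0,"y":-0.002,"z":0.0,"ax":0.0,"ay":0.0,"az":0.0},{"x":0.0,"y":-0.002,"z":0.0,"ax":0.0,"ay":0.0,"az":0.0}]' | grep -E "eef|contact"
python3 -m jog '[{"x":0.0,"y":-0.001,"z":0.0,"ax":0.0,"ay":0.0,"az":0.0},{"x":0.0,"y":-0.002,"z":0.0,"ax":0.0,"ay":0.0,"az":0.0},{"x":0.0,"y":-0.002,"z":0.0,"ax":0.0,"ay":0.0,"az":0.0}]' | grep -E "eef|contact"
```

```text
eef_pos: [0.5983, 0.0696, 0.0861]
contact_force: [-6.0, -2.4, 10.7]
eef_pos: [0.5983, 0.0699, 0.0861]
contact_force: [-4.1, -5.9, 10.5]
eef_pos: [0.5986, 0.0711, 0.0861]
contact_force: [-2.1, -7.9, 7.4]
```

```bash
for i in 1; do python3 -m jog '[{"x":0.0,"y":-0.001,"z":-0.0002,"ax":0.0,"ay":0.0,"az":0.0},{"x":0.0,"y":-0.001,"z":-0.0002,"ax":0.0,"ay":0.0,"az":0.0},{"x":0.0,"y":-0.001,"z":-0.0002,"ax":0.0,"ay":0.0,"az":0.0}]' | grep -E "eef|contact"; done
python3 -m jog '[{"x":0.0,"y":-0.001,"z":0.0,"ax":0.0,"ay":0.0,"az":0.0},{"x":0.0,"y":-0.001,"z":0.0,"ax":0.0,"ay":0.0,"az":0.0},{"x":0.0,"y":-0.001,"z":0.0,"ax":0.0,"ay":0.0,"az":0.0}]' | grep -E "eef|contact"
python3 -m jog '[{"x":0.0,"y":-0.001,"z":0.0,"ax":0.0,"ay":0.0,"az":0.0},{"x":0.0,"y":-0.001,"z":0.0,"ax":0.0,"ay":0.0,"az":0.0},{"x":0.0,"y":-0.001,"z":0.0,"ax":0.0,"ay":0.0,"az":0.0}]' | grep -E "eef|contact"
```

```text
eef_pos: [0.5986, 0.0726, 0.0861]
contact_force: [-1.2, -6.2, 5.8]
eef_pos: [0.5986, 0.0734, 0.0861]
contact_force: [-0.1, -7.1, 4.8]
eef_pos: [0.5985, 0.0744, 0.0861]
contact_force: [0.5, -6.9, 3.8]
```

```bash
python3 -m jog '[{"x":0.0,"y":-0.001,"z":0.0002,"ax":0.0,"ay":0.0,"az":0.0},{"x":0.0,"y":-0.001,"z":0.0002,"ax":0.0,"ay":0.0,"az":0.0}]' | grep -E "eef|contact"
python3 -m jog '[{"x":0.0,"y":-0.001,"z":0.0002,"ax":0.0,"ay":0.0,"az":0.0},{"x":0.0,"y":-0.001,"z":0.0002,"ax":0.0,"ay":0.0,"az":0.0}]' | grep -E "eef|contact"
python3 -m jog '[{"x":0.0,"y":-0.001,"z":0.0002,"ax":0.0,"ay":0.0,"az":0.0},{"x":0.0,"y":-0.001,"z":0.0002,"ax":0.0,"ay":0.0,"az":0.0}]' | grep -E "eef|contact"
```

```text
eef_pos: [0.5984, 0.0749, 0.0861]
contact_force: [0.6, -7.6, 6.7]
eef_pos: [0.5985, 0.0754, 0.0861]
contact_force: [-0.6, -8.9, 7.7]
eef_pos: [0.5985, 0.0759, 0.0861]
contact_force: [-1.4, -8.9, 7.5]
```

```bash
python3 -m jog '[{"x":0.0,"y":0.0,"z":-0.0005,"ax":0.0,"ay":0.0,"az":0.0},{"x":0.0,"y":0.0,"z":-0.0005,"ax":0.0,"ay":0.0,"az":0.0}]' | grep -E "eef|contact"
python3 -m jog '[{"x":0.0,"y":-0.001,"z":0.0,"ax":0.0,"ay":0.0,"az":0.0},{"x":0.0,"y":-0.001,"z":0.0,"ax":0.0,"ay":0.0,"az":0.0}]' | grep -E "eef|contact"
python3 -m jog '[{"x":0.0,"y":-0.001,"z":0.0,"ax":0.0,"ay":0.0,"az":0.0},{"x":0.0,"y":-0.001,"z":0.0,"ax":0.0,"ay":0.0,"az":0.0}]' | grep -E "eef|contact"
```

```text
eef_pos: [0.598, 0.0775, 0.0861]
contact_force: [-1.2, -6.4, 5.1]
eef_pos: [0.5979, 0.0786, 0.086]
contact_force: [-0.0, -6.4, 4.8]
eef_pos: [0.5977, 0.0796, 0.086]
contact_force: [-0.2, -6.7, 3.7]
```

```bash
python3 -m jog '[{"x":0.0,"y":-0.001,"z":0.0002,"ax":0.0,"ay":0.0,"az":0.0},{"x":0.0,"y":-0.001,"z":0.0002,"ax":0.0,"ay":0.0,"az":0.0}]' | grep -E "eef|contact"
python3 -m jog '[{"x":0.0,"y":-0.001,"z":0.0002,"ax":0.0,"ay":0.0,"az":0.0},{"x":0.0,"y":-0.001,"z":0.0002,"ax":0.0,"ay":0.0,"az":0.0}]' | grep -E "eef|contact"
python3 -m jog '[{"x":0.0,"y":-0.001,"z":0.0,"ax":0.0,"ay":0.0,"az":0.0},{"x":0.0,"y":-0.001,"z":0.0,"ax":0.0,"ay":0.0,"az":0.0}]' | grep -E "eef|contact"
python3 -m jog '[{"x":0.0,"y":-0.001,"z":0.0,"ax":0.0,"ay":0.0,"az":0.0},{"x":0.0,"y":-0.001,"z":0.0,"ax":0.0,"ay":0.0,"az":0.0}]' | grep -E "eef|contact"
python3 - <<'E'
from h import *
print(snap("wrist","w5.png",s=1.4)["origin"]);o=get_obs();print(o["eef_pos"],o["tool_rot"],o["gripper_width"])
E
```

```text
eef_pos: [0.5967, 0.0818, 0.0852]
contact_force: [-0.5, -0.4, -5.0]
eef_pos: [0.5959, 0.0841, 0.0841]
contact_force: [1.2, -4.5, -2.8]
eef_pos: [0.5958, 0.0842, 0.0842]
contact_force: [0.9, -6.4, -2.8]
eef_pos: [0.5958, 0.0842, 0.0842]
contact_force: [1.7, -8.5, -3.0]
[0.67954031 0.09948093 0.22742416]
[0.595769   0.08417566 0.08416226] [1.90570651e-03 9.96465591e-01 8.39777531e-02 6.56988925e-04] 0.044395704464842
```

View pics/w5.png

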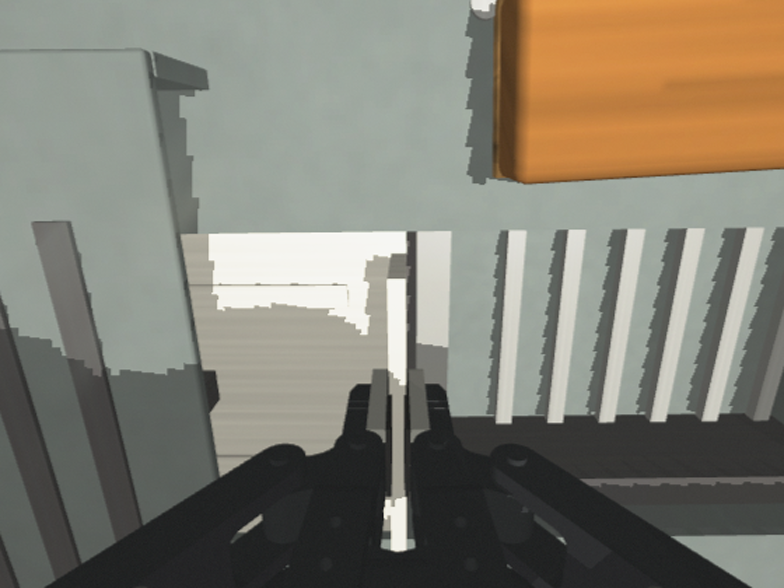

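```bash
python3 -m jog '[{"x":0.0,"y":0.003,"z":0.0,"ax":0.0,"ay":0.0,"az":0.0},{"x":0.0,"y":0.004,"z":0.001,"ax":0.0,"ay":0.0,"az":0.0},{"x":0.0,"y":0.004,"z":0.002,"ax":0.0,"ay":0.0,"az":0.0},{"x":0.0,"y":0.004,"z":0.003,"ax":0.0,"ay":0.0,"az":0.0},{"x":0.0,"y":0.004,"z":0.0035,"ax":0.0,"ay":0.0,"az":0.0},{"x":0.0,"y":0.004,"z":0.0035,"ax":0.0,"ay":0.0,"az":0.0}]' | grep -E "eef|contact"
```

```text
eef_pos: [0.5958, 0.0832, 0.0805]
contact_force: [-0.1, -4.2, -2.7]
```

```bash
python3 -m jog '[{"x":0.0,"y":0.001,"z":0.001,"ax":0.0,"ay":0.0,"az":0.0},{"x":0.0,"y":0.001,"z":0.0015,"ax":0.0,"ay":0.0,"az":0.0},{"x":0.0,"y":0.001,"z":0.0015,"ax":0.0,"ay":0.0,"az":0.0}]' | grep -E "eef|contact"
python3 -m jog '[{"x":0.0,"y":0.0,"z":0.0005,"ax":0.0,"ay":0.0,"az":0.0},{"x":0.0,"y":0.0,"z":0.001,"ax":0.0,"ay":0.0,"az":0.0},{"x":0.0,"y":0.0,"z":0.001,"ax":0.0,"ay":0.0,"az":0.0}]' | grep -E "eef|contact"
```

```text
eef_pos: [0.5958, 0.0832, 0.0801]
contact_force: [-4.2, -2.5, 9.2]
eef_pos: [0.5959, 0.0831, 0.08]
contact_force: [-8.3, -2.1, 19.2]
```

```bash
python3 -m jog '[{"x":0.0,"y":0.0,"z":-0.002,"ax":0.0,"ay":0.0,"az":0.0},{"x":0.0,"y":0.0,"z":-0.002,"ax":0.0,"ay":0.0,"az":0.0}]' | grep -E "eef|contact"
python3 -m jog '[{"x":0.0,"y":0.0,"z":0.0,"ax":0.0,"ay":0.0,"az":0.0},{"x":0.0,"y":0.0,"z":0.0,"ax":0.0,"ay":0.0,"az":0.0},{"x":0.0,"y":0.0,"z":0.0,"ax":0.0,"ay":0.0,"az":0.0}]' 0.25
python3 -m jog '[{"x":0.0,"y":0.0,"z":-0.02,"ax":0.0,"ay":0.0,"az":0.0},{"x":0.0,"y":0.0,"z":-0.06,"ax":0.0,"ay":0.0,"az":0.0},{"x":0.0,"y":0.04,"z":-0.1,"ax":0.0,"ay":0.0,"az":0.0},{"x":0.0,"y":0.08,"z":-0.13,"ax":0.0,"ay":0.0,"az":0.0},{"x":0.0,"y":0.08,"z":-0.13,"ax":0.0,"ay":0.0,"az":0.0},{"x":0.0,"y":0.08,"z":-0.13,"ax":0.0,"ay":0.0,"az":0.0}]'
python3 - <<'E'
from h import *
p=snap("wrist","w6.png",s=1.4);np.save("w6.npy",p,allow_pickle=True)
E
```

```text
eef_pos: [0.5959, 0.0831, 0.0801]
contact_force: [-1.0, -1.4, 6.6]
t: 21.1
eef_pos: [0.5962, 0.083, 0.08]
tool_rot: [-0.0, 0.996, 0.085, 0.0]
contact_force: [-0.6, -0.1, -1.1]
gripper_width: 0.249
grasp_force: 0.0
t: 21.7
eef_pos: [0.6103, 0.0017, 0.2114]
tool_rot: [-0.0, 0.997, 0.083, 0.001]
contact_force: [0.2, 0.6, -0.7]
gripper_width: 0.254
grasp_force: 0.0
```

View pics/w6.png

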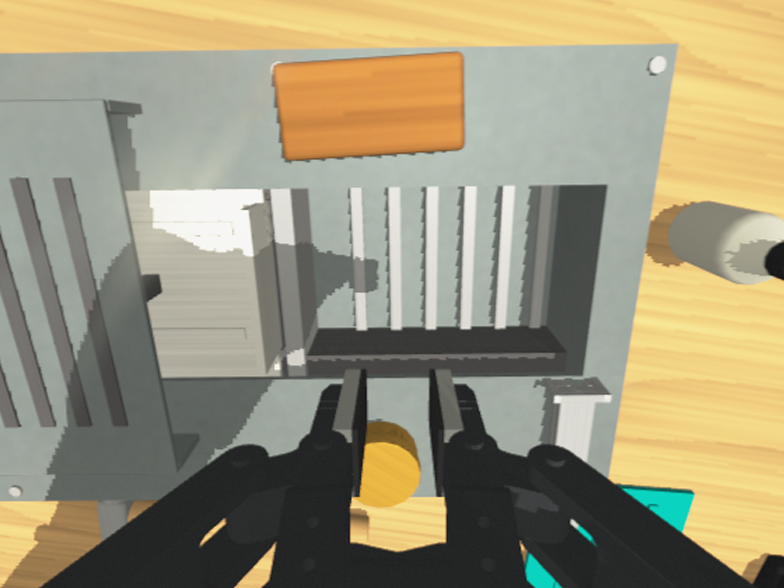

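```bash
python3 -c "
from station import *
print(hand_in())"
```

```text
the job is handed in; nothing more can be done
None
```

The lock bar is pulled out to its stop, and the hatch is parked with its heel in the slot, lying flat with the well open. I saw none of the bystander items move. The job was handed in at about 22 s on the robot's clock. I measured about 28–30 mm of bar travel against the nominal 34 mm, but it would not move further under a 23 N pull and the knob-to-guide gap matched fully out.

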